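Push a block home in its sanding fixture and bolt it in past a spring safety catch

ROBOT

A 6-joint arm with a two-finger parallel gripper is mounted at the origin on a cart in front of the work surface, level with it; the furniture and walls round the work are solid. World frame = base frame: x ahead of the robot, y to its left, z up, the work surface at z = 0. Lengths are in m, angles in degrees, forces in N, time in s.
With the tool pointing down it reaches from about 0.375 to 0.9 m from the base axis. Payload 3.1 kg.
Tool frame: the origin (TCP) lies between the finger pads; the fingertips stand bot.tip_extent ahead of it and the grasp point (between the pads) lies 2 mm behind it (bot.tip_extent is the distance from the TCP to the fingertips, in m); z points along the fingers, y is the direction in which the jaws open and shut (so a half turn about z gives the same grasp; the last joint's range is limited). The gripper opens to 87 mm and grips with 3 to 60 N. Pads are 19 mm wide; open, the fingers measure 117 mm over their backs; the gripper's body (75 mm by 190 mm) begins 51 mm behind the grasp point.
Start: joints at [62.596, 30.224, 82.088, -0, 67.689, -10.227], TCP at [0.185, 0.597, 0.24] pointing down, gripper open.
Joint ranges: [-176.69, 176.69], [-43.24, 126.21], [12.49, 139.97], [-82, 262], [0, 151.66], [-163.58, 163.58]. Speed limits (degrees/s): [159.86, 159.86, 180, 180, 180, 180].

INTERFACE

Orientations are given as a 3x3 rotation matrix whose columns are the frame's x, y, z axes.
In Python, from rig import bot, imaging, recognise, masks_of, mark_of gives the robot as it stands.
- The arm moves only by the tool send_rows, never from a script. Its argument "plan" is a list that holds one entry, the list of rows, each a list of 5 numbers: the shift along the world's x, y, z normalised to -1 to 1, where 1 is 0.03 m, then the turn about the world's z normalised to -1 to 1, where 1 is 0.1 rad, then the closure, from -1 (fully open) to 1 (shut). A call has 1 to 20 rows; each row shifts and turns the commanded pose from where the row before left it; what a row does not reach is not made up. A row lasts 1/10 s, in which the tool goes at most 50 mm and 8.59 degrees, less where a joint would pass 70% of its speed; a pose out of reach is approached as far as the arm can. A call with a number of a shift or a turn outside -1 to 1 is refused whole. A call with a gripper value outside its range is refused whole. The fingers move at their own pace and stop on an object; the grip force is fixed at half the most. Time passes only in rows, so rows that do not move let the fingers close. It gives the time, the measured TCP pose, the force and the opening at its end, in the units of the state.
- bot.read_state(): the state, without advancing time (a new reading comes with each control period).
- imaging.capture(name): name is "scene" or "top" or "wrist"; returns a dict with "img" (384x512x3 uint8, blue, green, red), "mtx" (3x3 intrinsics, pixels), "distortion" ([k1, k2, p1, p2, k3] as OpenCV has them; the pictures are not rectified), "pose" (4x4, takes a point from camera to world coordinates); the wrist camera has in their place "T_tool_cam" (4x4, takes a point from camera to tool coordinates, whose origin is the TCP and whose axes are the flange's). Camera axes: x right, y down, z forward; pixel columns grow to the right and rows downward; lengths in m; the calibration is good to about 2 mm. A picture is of the moment at which its call begins: read the wrist's pose just before it. There is no depth.
- bot.hand_in(): hands the job in, once; it reports no verdict.
Trained networks look in the newest picture that a camera, given by its name, has taken for a name from the list of things; names that differ only in an ending like _2 or _b are one class to them, and where a whole thing is asked for, a point or a joint stands for the part that bears it (a point fixed in the world has none). Each returns a list of dicts, best first, with "conf" (0 to 1); they miss things now and then, are a little off and sometimes report something else, mostly with a low value. They report only what shows in the picture. A call takes as long as a camera call. They do not tell look-alikes from the thing itself.
- recognise(camera, target): "at" ([x, y, z] in m, in world coordinates, good to about 4 mm: the middle of the surface that is visible of it).
- masks_of(camera, target): "region" (384x512 bool, what is visible of it).
- mark_of(camera, target): "at" ([x, y, z] in m, in world coordinates, good to about 4 mm: a listed point, or the origin of a listed thing).
The state is a dict: "time_s": time; "joint_positions": joint angles; "qvel": joint speeds; "tau": joint torques, N m; "position": TCP position; "tcp_rot": TCP orientation; "force": force on the tool from outside, world axes, zero at the start; "moment": the same for the moment, N m; "opening": opening from 0.0 (shut) to 1.0 (fully open).
Only numpy, scipy, OpenCV 4.12 (cv2) and the standard library are available. Lean on these libraries where they do the work, as an engineer would, in place of code of your own. Each camera call takes 0.05 s, during which the arm holds its last target.

TASK

Using only the fingertips, without gripping or lifting anything, push the wooden block fully home against the back stop of the fixture. Then press the long spring catch bar right down with one fingertip and hold it there while the other pushes the bolt's upright tab, until the bolt is fully across in the keeper, and let the catch spring up to lock it. Do not force the bolt past the raised catch, and leave the mallet, calliper, roll and cork sanding block alone.

Things in the scene. Friction and masses are not known exactly. Their poses are not given: they have to be found in the camera images.
- fixture: Sanding fixture screwed to the bench: plywood base 172x222x12 mm with a wooden nest and a steel slide bolt. Level; origin on the bench under the crossing of bolt line and nest middle. +x: the way the block is pushed home; +y: the way the bolt shuts; z up. All mm in other entries marked (F) are in this frame. Base: x -90..82, y -164..58 (F). Yaw varies by up to 25 degrees.
- work_block: Loose tapered hardwood block, 50 g, upright in the nest. 28 mm thick (own x, across the nest), 50 long at the foot (own y, along the nest), 63 tall; its faces lean in to about 18 x 30 mm at the top. Origin: centre of its underside. At the start 10 to 20 mm short of home, sticking out into the bolt's path. Home, its near foot edge is at x 12 and its top at z 85 (F).
- nest_home (a point): Where the block's origin lies when it is fully home: (36.5, 0, 22) (F), axes as the fixture's. The nest's floor is at z 22, x -14..74, y -28..28; two cheeks 32 mm apart guide the block (x 15..62, tops at z 36); the back stop's face is at x 62, its top at z 58 (F).
- keeper (a point): Top centre of the keeper strap that takes the bolt's nose: (0, 36, 44) (F). Two like straps, all 34 mm wide in x and centred on x 0, with tops at z 44, guide the bolt at y -140..-128 and -40..-28; the keeper is at y 29..43. Only catch bar, bolt tab, back stop and block rise above z 44 (F).
- lock_bolt (a joint): Travel of the bolt, m, along the fixture's +y: 0 = open, 0.056 = fully shut, nose in the keeper (end stop). A flat steel bar 16 mm wide, at z 28..38 (F). About 2 N of friction; stays where it is left. With the catch up it moves only 2 mm from open; beyond 0.053 the rising catch locks it shut.
- bolt_tab (a point): Middle of the top edge of the bolt's upright steel tab; moves with the bolt. Tab: 24 mm wide (x), 8 thick (y), from the bolt up to z 82 (F). Open, it stands at x 0, y -110; shut, at y -54 (F). To shut the bolt, push the tab's -y face towards +y.
- safety_catch (a joint): How far the spring catch is pressed down, m: 0 = up, as its spring leaves it; 0.010 = right down on its stop. The bolt is free only while it is pressed more than about 0.008. Spring force about 4 N at first, 8 N at the stop.
- catch_bar (a point): Middle of the top face of the catch's press bar; moves with it. A ribbed steel strip 24 mm wide (x), 112 long (y), parallel to the bolt: x -76..-52, y -152..-40; top at z 62 when up, 52 when right down (F). Goes straight down wherever it is pressed; a fingertip may slide along it. Gap from bar to bolt tab 40 mm, centre lines 64 mm apart.
- mallet: Bystander: small turned wooden mallet 184x85x60 mm, lying left of the fixture.
- calliper: Bystander: spring calliper 68x152x9 mm, lying flat, front right of the fixture.
- abrasive_roll: Bystander: dark roll of abrasive, 69 mm across, 50 mm high, far left of the fixture.
- sanding_cork: Bystander: dark sanding block 63x112x36 mm, right of the fixture.
Mind the look-alikes: they are no part of the job. Leave any pink or red look-alike of the work_block alone.

How it is judged (in metres and radians):
On the way, in this order (a step that is already met when the one before it is completed fails the run):
1. the block has been pushed fully home (within 4 mm of the back stop) while the bolt is still open (x of work_block in the frame of nest_home between -0.004 and 0.004 m and y of work_block in the frame of nest_home between -0.005 and 0.005 m and z of work_block in the frame of nest_home between -0.004 and 0.004 m and angle between work_block's own z axis and vertical below 0.1 rad and value of joint lock_bolt below 0.005 m), for 0.1 s.
2. the bolt is on its way across while the catch is held down (value of joint lock_bolt between 0.015 and 0.045 m and value of joint safety_catch above 0.007 m and contact force between the fingers and safety_catch above 1 N), for 0.05 s.
At the end, for the whole second after the job is handed in: The block stands upright in the nest within 4 mm of home, the bolt is at least 52.5 mm shut, the catch has sprung up to within 2 mm of its top position and so locks the bolt, and all is at rest and let go (x of work_block in the frame of nest_home between -0.004 and 0.004 m and y of work_block in the frame of nest_home between -0.005 and 0.005 m and z of work_block in the frame of nest_home between -0.004 and 0.004 m and angle between work_block's own z axis and vertical below 0.1 rad and value of joint lock_bolt above 0.0525 m and value of joint safety_catch below 0.002 m and velocity of joint lock_bolt below 0.01 m/s and linear speed of work_block below 0.02 m/s); the robot touches nothing.
It fails at once if the catch is up while the bolt is part-way across: forced past it, or the catch let go too early (value of joint lock_bolt between 0.006 and 0.045 m and value of joint safety_catch below 0.004 m).
It fails at once if the fingers are put astride the block, to grip it (x of the grasp point in the frame of work_block between -0.012 and 0.012 m and y of the grasp point in the frame of work_block between -0.016 and 0.016 m and z of the grasp point in the frame of work_block below 0.065 m).
It fails at once if the block is lifted more than 8 mm off the nest's floor, or tipped over (z of work_block in the frame of nest_home above 0.008 m or angle between work_block's own z axis and vertical above 0.4 rad).
It fails at once if the mallet, calliper, roll or cork block is shifted by more than 20 mm (distance of any of mallet, calliper, abrasive_roll, sanding_cork from where it was at the start of the episode above 0.02 m).
It also fails if it takes over 45 s, if anything falls off the work surface, if the arm or the gripper's body presses on something with over 40 N, if the wrist force passes 120 N, or if a joint passes its speed limit or range.

## Working session

There is one attempt and no reset: what is moved stays moved. The work goes in short steps, Python scripts to look and compute and a tool call to move; the robot and the scene stay as the last step left them, time stands still between calls to the robot, and variables do not carry over. Pictures are saved under pics/ and viewed, and the job is handed in when it is done.

Besides the shell and the picture viewer there is one more tool, called after ">>>" by a JSON object that holds its "method" and its "body", one argument or row to a line. send_rows: Moves the arm, as the interface text tells. Its arguments: {"type":"object","properties":{"plan":{"type":"array"}},"required":["plan"]}

```bash
mkdir -p pics; ls; python3 - <<'E'
from rig import bot, imaging, recognise, masks_of, mark_of
import cv2
s=bot.read_state();print(s['time_s'],s['position'],s['tcp_rot'],s['opening'],bot.tip_extent)
for c in ['scene','top','wrist']:
    d=imaging.capture(c);cv2.imwrite(f'pics/{c}0.png',d['img'])
    for t in ['work_block','nest_home','keeper','bolt_tab','catch_bar','fixture']:
        try:print(c,t,[(round(r['conf'],2),[round(float(v),4) for v in r['at']]) for r in mark_of(c,t)][:3])
        except Exception as e:print(c,t,e)
E
```

```text
pics
0.0 [0.18421973 0.59648341 0.2385614 ] [[-9.55400107e-01  2.95312807e-01 -9.90633276e-04]
 [ 2.95314239e-01  9.55398172e-01 -1.95793226e-03]
 [ 3.68246749e-04 -2.16315681e-03 -9.99997593e-01]] 0.998996060893917 0.017
scene work_block [(0.73, [0.7733, -0.0169, 0.005]), (0.69, [0.6181, 0.1067, 0.0193]), (0.62, [0.4356, 0.1744, 0.0001])]
scene nest_home [(0.76, [0.6394, 0.1079, 0.0228])]
scene keeper [(0.56, [0.6094, 0.1468, 0.0447])]
scene bolt_tab [(0.74, [0.5953, 0.0017, 0.0822]), (0.57, [0.6021, 0.1094, -0.0009])]
scene catch_bar [(0.67, [0.5321, 0.0196, 0.0588])]
scene fixture []
top work_block [(0.69, [0.4395, 0.1794, 0.0033]), (0.51, [0.7184, 0.2395, 0.0031]), (0.45, [0.5292, 0.0204, 0.0608])]
top nest_home [(0.74, [0.6401, 0.1073, 0.0224])]
top keeper [(0.93, [0.6032, 0.1464, 0.0463]), (0.73, [0.3403, -0.2762, 0.0027])]
top bolt_tab [(0.52, [0.5898, -0.0019, 0.0828])]
top catch_bar [(0.71, [0.53, 0.0205, 0.0652])]
top fixture [(0.71, [0.6034, 0.1164, -0.0048])]
wrist work_block []
wrist nest_home []
wrist keeper []
wrist bolt_tab []
wrist catch_bar []
wrist fixture []
```

View pics/scene0.png

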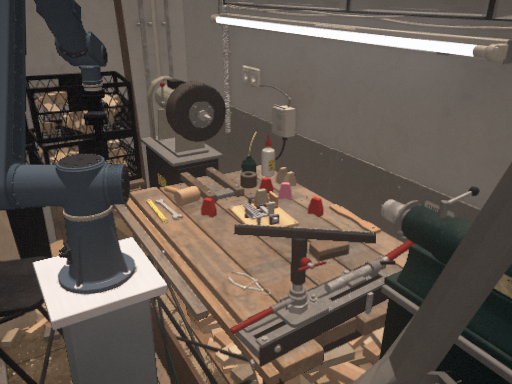

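View pics/top0.png

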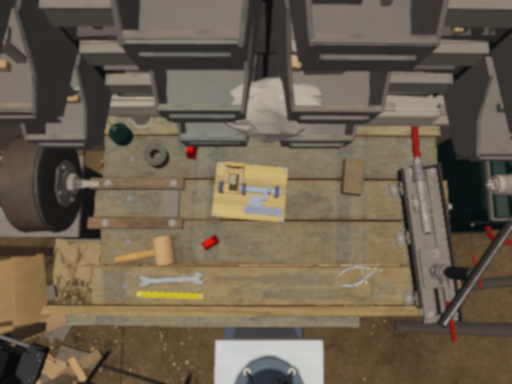

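```bash
python3 - <<'E'
from rig import imaging
import cv2,numpy as np
d=imaging.capture('wrist');print(d['T_tool_cam'].round(3) if hasattr(d['T_tool_cam'],'round') else d['T_tool_cam'],d['mtx'])
a=cv2.imread('pics/top0.png')[140:260,180:340];b=cv2.imread('pics/scene0.png')[150:270,180:340]
cv2.imwrite('pics/crop0.png',np.vstack([cv2.resize(x,None,fx=2.5*1,fy=2.5,interpolation=cv2.INTER_CUBIC) for x in(a,b)]))
E
```

```text
[[ 0.001 -0.97  -0.241  0.065]
 [ 1.     0.001  0.    -0.   ]
 [-0.    -0.241  0.97  -0.146]
 [ 0.     0.     0.     1.   ]] [[331.52103841   0.         260.9426447 ]
 [  0.         331.52103841 193.40545993]
 [  0.           0.           1.        ]]
```

View pics/crop0.png

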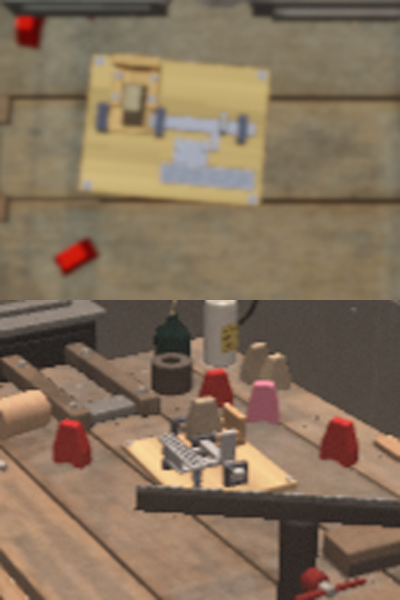

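>>> {"method": "send_rows", "body": {
  "plan": [
    [[0.78,-1,0,-0.8,1],[0.78,-1,0,-0.8,1],[0.78,-1,0,-0.8,1],[0.78,-1,0,-0.8,1],[0.78,-1,0,-0.8,1],[0.78,-1,0,-0.8,1],[0.78,-1,0,-0.8,1],[0.78,-1,0,-0.8,1],[0.78,-1,0,-0.8,1],[0.78,-1,0,-0.8,1],[0.78,-1,0,-0.8,1],[0.78,-1,0,-0.8,1],[0.78,-1,0,-0.8,1],[0.78,-1,0,-0.8,1],[0.78,-1,0,-0.8,1],[0.78,-1,0,-0.8,1],[0.78,-1,0,-0.8,1],[0,0,0,0,1],[0,0,0,0,1]]
  ]
}}

```text
time_s: 3.0
position: [0.5825, 0.0864, 0.2393]
tcp_rot: [[0.09, 0.996, -0.001], [0.996, -0.09, 0.0], [0.0, -0.001, -1.0]]
force: [0.5, 0.5, -0.8]
opening: 0.002
```

```bash
python3 - <<'E'
from rig import bot, imaging, recognise, masks_of, mark_of
import cv2,numpy as np,pickle
s=bot.read_state();print(s['time_s'],s['position'],np.degrees(np.arctan2(s['tcp_rot'][1][1],s['tcp_rot'][0][1])),s['opening'],s['force'])
for c in ['wrist','top']:
    s=bot.read_state()
    d=imaging.capture(c);cv2.imwrite(f'pics/{c}1.png',d['img']);pickle.dump((s,d),open(f'{c}1.pkl','wb'))
    for t in ['work_block','nest_home','keeper','bolt_tab','catch_bar','fixture']:
        print(c,t,[(round(r['conf'],2),[round(float(v),4) for v in r['at']]) for r in mark_of(c,t)][:3])
E
```

```text
3.0 [0.58250638 0.08636838 0.23930293] -5.182380136956316 0.0020796437608268897 [ 0.46019806  0.48893187 -0.77368105]
wrist work_block [(0.95, [0.4348, 0.1797, -0.0009]), (0.79, [0.76, 0.162, -0.0017]), (0.74, [0.7224, 0.2361, 0.0007])]
wrist nest_home [(0.95, [0.6372, 0.1055, 0.0203])]
wrist keeper [(0.89, [0.6044, 0.1469, 0.0438])]
wrist bolt_tab []
wrist catch_bar []
wrist fixture [(0.98, [0.6053, 0.1121, -0.0001])]
top work_block [(0.55, [0.7179, 0.2422, 0.0036])]
top nest_home []
top keeper [(0.82, [0.6049, 0.149, 0.0452])]
top bolt_tab [(0.55, [0.5903, -0.0038, 0.0834])]
top catch_bar [(0.63, [0.5303, 0.0205, 0.0638])]
top fixture []
```

View pics/wrist1.png

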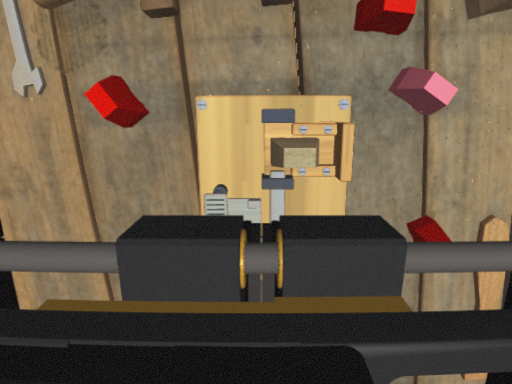

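```bash
python3 - <<'E'
import cv2
a=cv2.imread('pics/wrist1.png')[85:235,185:365]
cv2.imwrite('pics/cropw1.png',cv2.resize(a,None,fx=4,fy=4,interpolation=cv2.INTER_CUBIC)[:600])
E
```

```text
(no output)
```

View pics/cropw1.png

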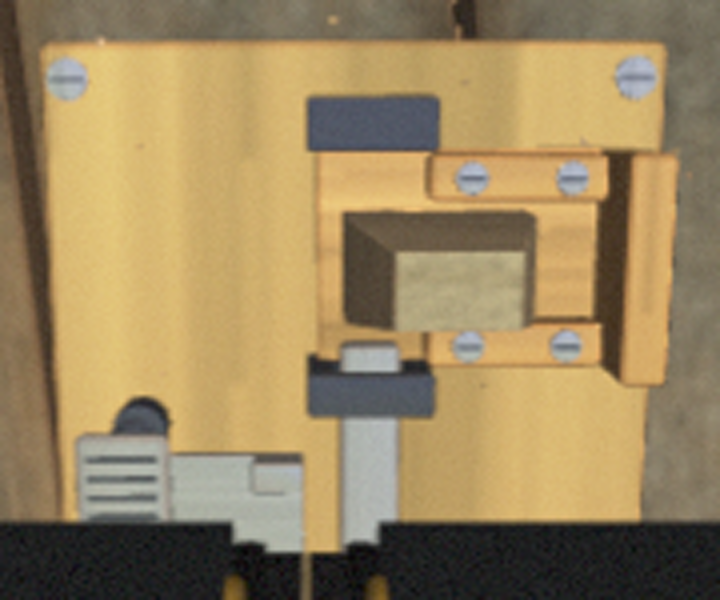

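```bash
cat > h.py <<'E'
import numpy as np,cv2,pickle
from scipy.optimize import least_squares
def wcam(s,d):
    T=np.eye(4);T[:3,:3]=s['tcp_rot'];T[:3,3]=s['position'];return T@np.array(d['T_tool_cam'])
def proj(P,T,d):
    C=np.linalg.inv(T);r,_=cv2.Rodrigues(C[:3,:3])
    return cv2.projectPoints(np.array(P,float).reshape(-1,1,3),r,C[:3,3],np.array(d['mtx']),np.array(d['distortion'],float))[0][:,0]
def F2W(p,P):
    P=np.array(P,float)/1000;c,s=np.cos(p[2]),np.sin(p[2])
    return np.c_[p[0]+c*P[:,0]-s*P[:,1],p[1]+s*P[:,0]+c*P[:,1],P[:,2]]
def fit(F,px,T,d,p0=(.603,.111,-.09)):
    f=lambda p:(proj(F2W(p,F),T,d)-px).ravel()
    r=least_squares(f,p0,loss='soft_l1');return r.x,f(r.x).reshape(-1,2)
E
python3 - <<'E'
from h import *
s,d=pickle.load(open('wrist1.pkl','rb'));T=wcam(s,d)
F=[(-17,43,44),(17,43,44),(17,29,44),(-17,29,44),(-17,-28,44),(17,-28,44),(17,-40,44),(-17,-40,44),(-90,58,12),(82,58,12),(-76,-40,62),(-52,-40,62)]
px=np.array([(308,96),(439,96),(439,151),(308,151),(308,375),(436,375),(434,417),(308,417),(42,43),(666,43),(76,436),(170,434)])/4+[185,85]
p,r=fit(F,px,T,d);print(p,np.degrees(p[2]));print(r.round(1))
# block top
bx=np.array([(396,250),(526,250),(526,330),(396,330)])/4+[185,85]
def f(q):
    return (proj(F2W(p,[(q[0]-15,q[1]+9,85),(q[0]+15,q[1]+9,85),(q[0]+15,q[1]-9,85),(q[0]-15,q[1]-9,85)]),T,d)-bx).ravel()
q=least_squares(f,(20,0));print('block F',q.x,q.fun.round(1))
E
```

```text
[ 0.60254193  0.10939357 -0.08590667] -4.922089702557657
[[-0.4 -0.1]
 [ 0.9 -0.1]
 [ 0.6  0.3]
 [-0.3  0.4]
 [-0.1 -0.2]
 [ 0.3 -0.3]
 [ 0.5  0.3]
 [-0.1  0.4]
 [-1.  -0.3]
 [ 0.9 -0.7]
 [-0.7 -0. ]
 [-0.4  0.4]]
block F [17.9245901  -0.43010635] [-0.1  0.2  0.6  0.1 -0.1 -0.2 -0.3 -0.1]
```

>>> {"method": "send_rows", "body": {
  "plan": [
    [[-0.73,0.89,0,0,1],[0,0,0,0,1],[0,0,-1,0,1],[0,0,-1,0,1],[0,0,-1,0,1],[0,0,-1,0,1],[0,0,-1,0,1],[0,0,-0.85,0,1],[0,0,0,0,1],[0,0,0,0,1]]
  ]
}}

```text
time_s: 4.7
position: [0.5608, 0.1136, 0.064]
tcp_rot: [[0.089, 0.996, -0.0], [0.996, -0.089, -0.0], [-0.0, -0.0, -1.0]]
force: [-0.5, -0.5, 0.3]
opening: 0.007
```

>>> {"method": "send_rows", "body": {
  "plan": [
    [[0.16,-0.014,0,0,1],[0.16,-0.014,0,0,1],[0.16,-0.014,0,0,1],[0.16,-0.014,0,0,1],[0.16,-0.014,0,0,1],[0.16,-0.014,0,0,1],[0.16,-0.014,0,0,1],[0.16,-0.014,0,0,1],[0,0,0,0,1],[0,0,0,0,1]]
  ]
}}

```text
time_s: 5.7
position: [0.5989, 0.1104, 0.0639]
tcp_rot: [[0.089, 0.996, -0.0], [0.996, -0.089, 0.0], [-0.0, -0.0, -1.0]]
force: [0.1, 0.1, -0.6]
opening: 0.007
```

```bash
python3 - <<'E'
from rig import bot, imaging
from h import *
s=bot.read_state();print(s['position'],s['force'])
d=imaging.capture('wrist');pickle.dump((s,d),open('wrist2.pkl','wb'))
cv2.imwrite('pics/wrist2.png',cv2.resize(d['img'][20:260,130:400],None,fx=2.5,fy=2.5,interpolation=cv2.INTER_CUBIC))
E
```

```text
[0.59893718 0.11042409 0.06389486] [ 0.07726828  0.08250118 -0.64457706]
```

View pics/wrist2.png

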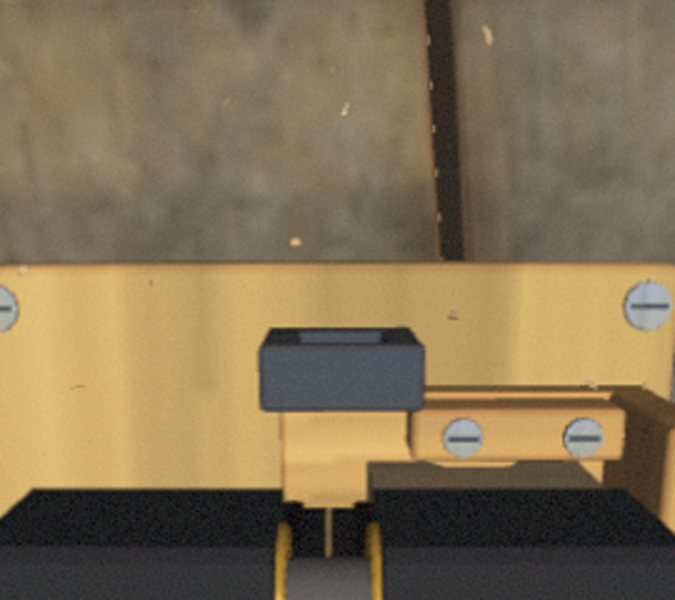

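>>> {"method": "send_rows", "body": {
  "plan": [
    [[0.03,-0.003,0,0,1],[0.03,-0.003,0,0,1],[0.03,-0.003,0,0,1],[0.03,-0.003,0,0,1],[0,0,0,0,1]]
  ]
}}

```text
time_s: 6.25
position: [0.6026, 0.1101, 0.0641]
tcp_rot: [[0.089, 0.996, 0.0], [0.996, -0.089, -0.0], [0.0, 0.0, -1.0]]
force: [0.5, -0.6, -0.1]
opening: 0.005
```

>>> {"method": "send_rows", "body": {
  "plan": [
    [[0.03,-0.003,0,0,1],[0.03,-0.003,0,0,1],[0,0,0,0,1]]
  ]
}}

```text
time_s: 6.55
position: [0.6045, 0.1099, 0.0641]
tcp_rot: [[0.089, 0.996, 0.0], [0.996, -0.089, -0.0], [0.0, 0.0, -1.0]]
force: [-0.5, -0.1, -0.4]
opening: 0.007
```

>>> {"method": "send_rows", "body": {
  "plan": [
    [[0.03,-0.003,0,0,1],[0.03,-0.003,0,0,1],[0,0,0,0,1]]
  ]
}}

```text
time_s: 6.85
position: [0.6063, 0.1097, 0.0641]
tcp_rot: [[0.089, 0.996, 0.0], [0.996, -0.089, 0.0], [0.0, 0.0, -1.0]]
force: [-0.9, 0.2, -0.0]
opening: 0.004
```

```bash
python3 - <<'E'
from rig import bot, imaging,mark_of
from h import *
s=bot.read_state();print(s['position'],s['force'])
for c in ['top','scene']:
    d=imaging.capture(c)
    y,x=(140,190) if c=='top' else (170,215)
    cv2.imwrite(f'pics/{c}3.png',cv2.resize(d['img'][y:y+90,x:x+110],None,fx=5,fy=5,interpolation=cv2.INTER_CUBIC))
    print(mark_of(c,'work_block'))
E
```

```text
[0.60628888 0.10972523 0.06406139] [-0.85773047  0.24237869 -0.01873014]
[{'at': [0.7209, 0.2392, 0.0026], 'conf': 0.68}]
[{'at': [0.7606, 0.1584, 0.0016], 'conf': 0.68}, {'at': [0.6337, 0.1025, 0.0188], 'conf': 0.64}, {'at': [0.7721, -0.0132, 0.0033], 'conf': 0.49}, {'at': [0.7203, 0.2373, -0.0012], 'conf': 0.38}]
```

View pics/scene3.png

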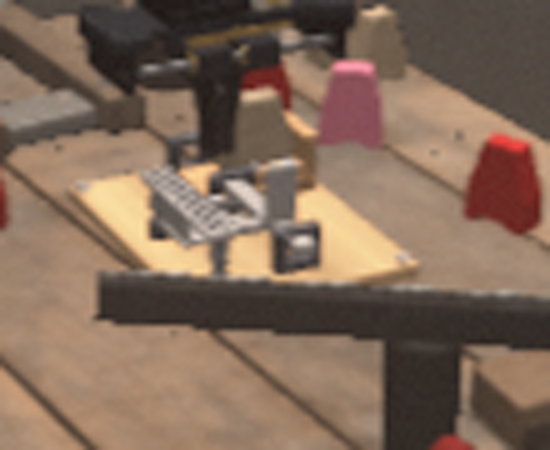

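>>> {"method": "send_rows", "body": {
  "plan": [
    [[0.03,-0.003,0,0,1],[0.03,-0.003,0,0,1],[0,0,0,0,1]]
  ]
}}

```text
time_s: 7.35
position: [0.6065, 0.1097, 0.064]
tcp_rot: [[0.089, 0.996, -0.003], [0.996, -0.089, 0.0], [-0.0, -0.003, -1.0]]
force: [-3.5, 0.7, 3.5]
opening: 0.007
```

>>> {"method": "send_rows", "body": {
  "plan": [
    [[0.03,-0.003,0,0,1],[0.03,-0.003,0,0,1],[0,0,0,0,1]]
  ]
}}

```text
time_s: 7.65
position: [0.6067, 0.1097, 0.064]
tcp_rot: [[0.089, 0.996, -0.007], [0.996, -0.089, 0.0], [-0.0, -0.007, -1.0]]
force: [-6.4, 0.6, 6.1]
opening: 0.005
```

>>> {"method": "send_rows", "body": {
  "plan": [
    [[-0.15,0.013,0,0,1],[-0.3,0.026,0,0,1],[-0.5,0.043,0,0,1],[-0.5,0.043,0,0,1],[-0.2,0.017,0,0,1],[0,0,1,0,1],[0,0,1,0,0.5],[0,0,1,0,0.2],[0,0,1,0,-0.126],[0,0,1,0,-0.126],[0,0,1,0,-0.126],[0,-1,0,0,-0.126],[0,-1,0,0,-0.126],[0,-0.5,0,0,-0.126],[0,0,0,0,-0.126]]
  ]
}}

```text
time_s: 9.15
position: [0.5606, 0.037, 0.244]
tcp_rot: [[0.092, 0.996, 0.001], [0.996, -0.092, -0.0], [-0.0, 0.001, -1.0]]
force: [-0.9, -0.0, 0.4]
opening: 0.556
```

```bash
python3 - <<'E'
from rig import bot, imaging
from h import *
s=bot.read_state();print(s['time_s'],s['position'],s['force'],s['opening'])
d=imaging.capture('wrist');pickle.dump((s,d),open('wrist4.pkl','wb'))
cv2.imwrite('pics/wrist4.png',d['img'])
cv2.imwrite('pics/cropw4.png',cv2.resize(d['img'][20:170,200:400],None,fx=4,fy=4,interpolation=cv2.INTER_CUBIC))
E
```

```text
9.15 [0.56063626 0.03695083 0.24404622] [-0.87070439 -0.0429659   0.3930768 ] 0.5557795162348202
```

View pics/wrist4.png

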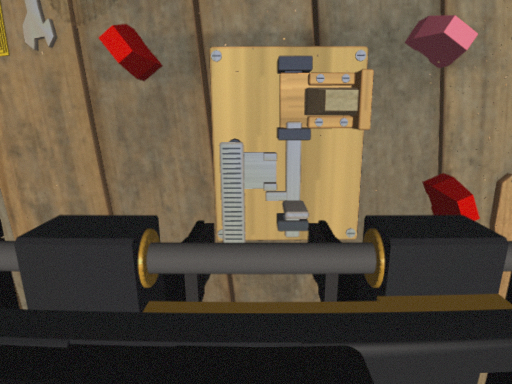

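View pics/cropw4.png

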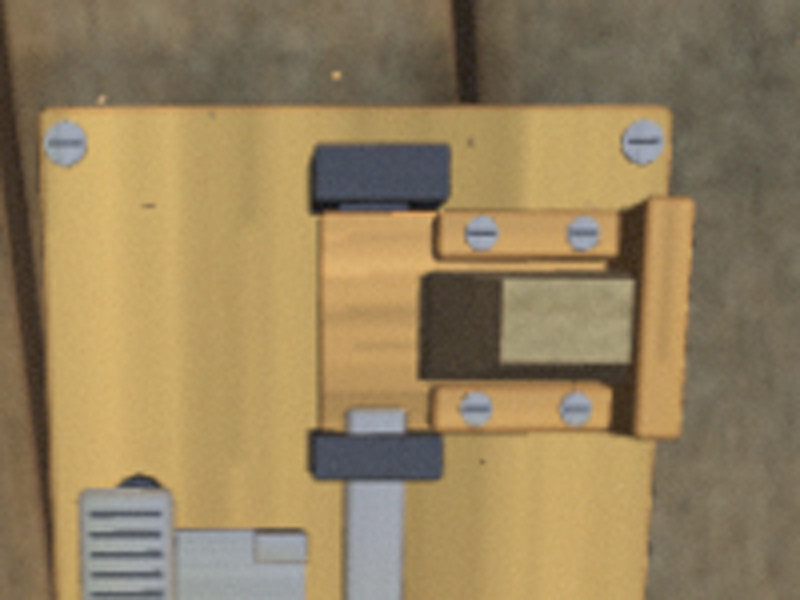

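```bash
python3 - <<'E'
from h import *
s,d=pickle.load(open('wrist4.pkl','rb'));T=wcam(s,d)
F=[(-17,43,44),(17,43,44),(-17,-28,44),(17,-28,44),(17,-40,44),(-17,-40,44),(-90,58,12),(82,58,12),(-76,-40,62),(-52,-40,62)]
px=np.array([(315,145),(450,145),(312,432),(441,432),(441,479),(312,479),(41,108),(669,106),(81,490),(171,490)])/4+[200,20]
p,r=fit(F,px,T,d);print(p,np.degrees(p[2]));print(r.round(1))
bx=np.array([(503,279),(632,279),(632,364),(500,362)])/4+[200,20]
def f(q):
    return (proj(F2W(p,[(q[0]-15,q[1]+9,85),(q[0]+15,q[1]+9,85),(q[0]+15,q[1]-9,85),(q[0]-15,q[1]-9,85)]),T,d)-bx).ravel()
q=least_squares(f,(20,0));print('block F',q.x,q.fun.round(1))
im=d['img'].copy()
for P in [[(-76,-40,62),(-52,-40,62),(-52,-152,62),(-76,-152,62)],[(-12,-106,82),(12,-106,82),(12,-114,82),(-12,-114,82)],[(-17,-128,44),(17,-128,44),(17,-140,44),(-17,-140,44)]]:
    u=proj(F2W(p,P),T,d);print(u.round(0).tolist())
    cv2.polylines(im,[u.round().astype(int)],True,(0,0,255),1)
cv2.imwrite('pics/ov4.png',cv2.resize(im[130:260,200:380],None,fx=4,fy=4))
E
```

```text
[ 0.60203481  0.10939473 -0.08437455] -4.834305334103073
[[-0.5 -0.5]
 [ 0.2 -0.6]
 [-0.1  0.7]
 [ 0.7  0.6]
 [ 0.4  0.5]
 [-0.1  0.7]
 [-1.8 -0.5]
 [ 1.4 -0.3]
 [-1.5 -0. ]
 [ 0.4 -0.2]]
block F [37.76873547 -1.05365698] [-0.4  0.1  0.9  0.2 -0.2 -0.4 -0.3  0.1]
[[219.0, 142.0], [243.0, 142.0], [245.0, 248.0], [223.0, 248.0]]
[[285.0, 212.0], [309.0, 212.0], [309.0, 220.0], [285.0, 220.0]]
[[277.0, 221.0], [308.0, 221.0], [308.0, 231.0], [277.0, 232.0]]
```

View pics/ov4.png

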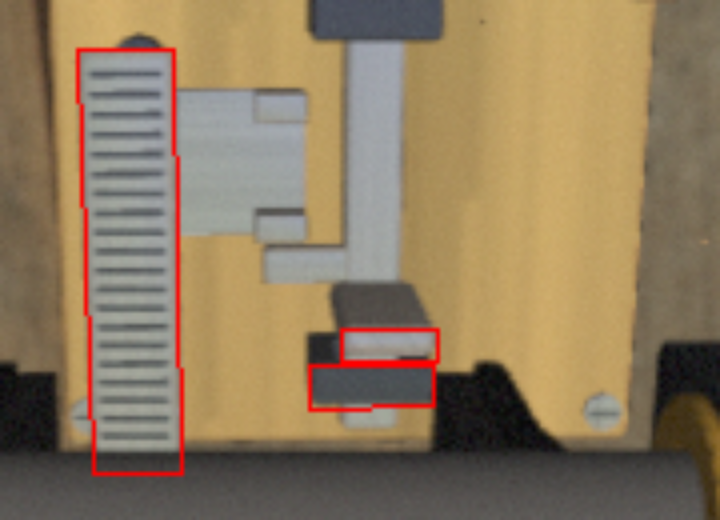

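>>> {"method": "send_rows", "body": {
  "plan": [
    [[-0.04,-0.9,0,0.07,-0.126],[0,-0.88,0,0,-0.126],[0,0,0,0,-0.126],[0,0,-1,0,-0.126],[0,0,-1,0,-0.126],[0,0,-1,0,-0.126],[0,0,-1,0,-0.126],[0,0,-1,0,-0.126],[0,0,0,0,-0.126],[0,0,0,0,-0.126]]
  ]
}}

```text
time_s: 10.2
position: [0.5589, -0.0135, 0.0939]
tcp_rot: [[0.081, 0.997, -0.001], [0.997, -0.081, 0.001], [0.001, -0.001, -1.0]]
force: [-0.1, -0.5, 0.4]
opening: 0.565
```

```bash
python3 - <<'E'
from rig import bot, imaging
from h import *
s=bot.read_state();print(s['time_s'],s['position'],s['force'],s['opening'])
p=np.array([.6023,.1094,-.085]);dx=s['position'][:2]-p[:2];c,q=np.cos(p[2]),np.sin(p[2]);print('F',c*dx[0]+q*dx[1],-q*dx[0]+c*dx[1],np.degrees(np.arctan2(s['tcp_rot'][1][1],s['tcp_rot'][0][1])))
d=imaging.capture('wrist');cv2.imwrite('pics/wrist5.png',d['img'])
d=imaging.capture('scene');cv2.imwrite('pics/scene5.png',cv2.resize(d['img'][170:260,215:325],None,fx=5,fy=5,interpolation=cv2.INTER_CUBIC))
E
```

```text
10.2 [ 0.5588979  -0.01350539  0.09386382] [-0.07011746 -0.47701338  0.38026367] 0.5649223330427008
F -0.03281102274916979 -0.126146399325847 -4.644138894524903
```

View pics/wrist5.png

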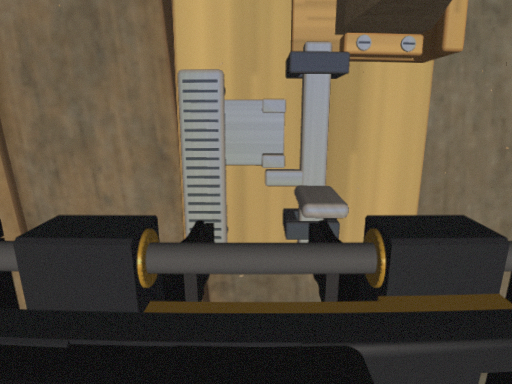

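View pics/scene5.png

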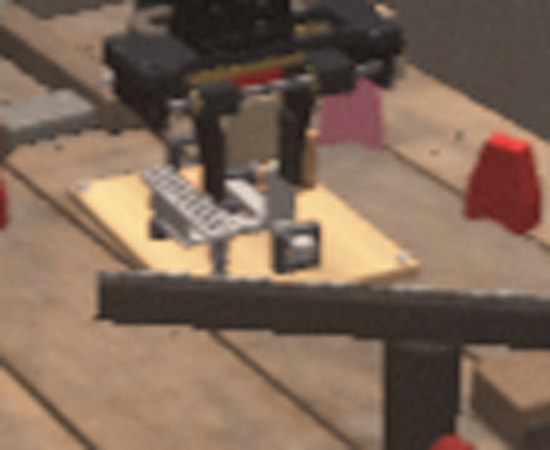

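```bash
python3 - <<'E'
from rig import bot, imaging
from h import *
p=np.array([.6023,.1094,-.085])
d=imaging.capture('scene');T=np.array(d['pose']);im=d['img'].copy()
big=cv2.resize(im[150:260,205:335],None,fx=6,fy=5.45,interpolation=cv2.INTER_CUBIC)
P=[(-64,-126,77),(-0.5,-126,77),(0,-110,82),(-64,-152,62),(-64,-40,62)]
u=proj(F2W(p,P),T,d);print(u)
for a in u: cv2.circle(big,(int((a[0]-205+.5)*6),int((a[1]-150+.5)*5.45)),4,(0,255,255),1)
cv2.imwrite('pics/scene6.png',big)
E
```

```text
[[255.85669292 209.57899752]
 [272.58293422 206.08767457]
 [270.55805348 202.95977459]
 [259.27427687 216.69486433]
 [245.14264259 203.91998203]]
```

View pics/scene6.png

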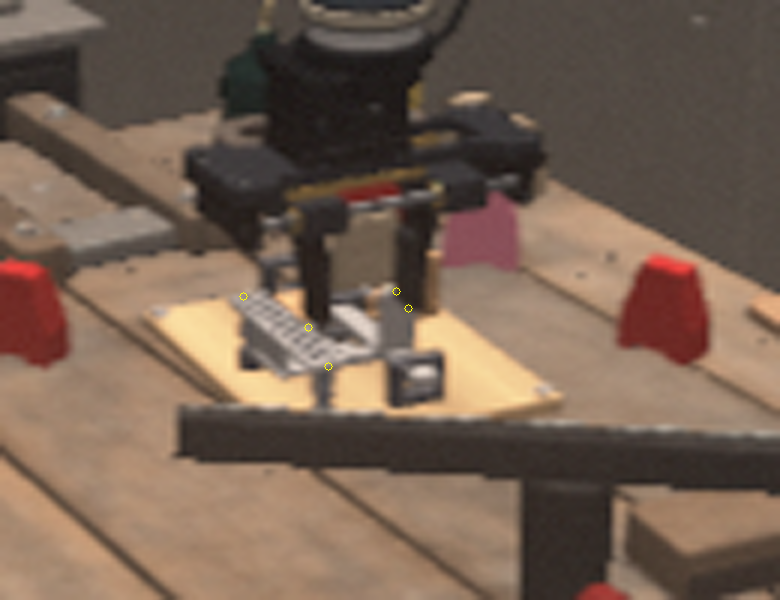

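>>> {"method": "send_rows", "body": {
  "plan": [
    [[0.01,-0.17,0,0,-0.126],[0,0,-0.15,0,-0.126],[0,0,-0.15,0,-0.126],[0,0,-0.1,0,-0.126],[0,0,0,0,-0.126]]
  ]
}}

```text
time_s: 10.85
position: [0.5587, -0.0198, 0.0814]
tcp_rot: [[0.082, 0.997, -0.001], [0.997, -0.082, 0.0], [0.0, -0.001, -1.0]]
force: [-0.4, 0.5, 0.0]
opening: 0.561
```

>>> {"method": "send_rows", "body": {
  "plan": [
    [[0,0,-0.1,0,-0.126],[0,0,-0.1,0,-0.126],[0,0,0,0,-0.126]]
  ]
}}

```text
time_s: 11.15
position: [0.5594, -0.0199, 0.0761]
tcp_rot: [[0.082, 0.997, 0.0], [0.997, -0.082, -0.0], [-0.0, 0.0, -1.0]]
force: [-0.7, -0.6, 5.1]
opening: 0.561
```

>>> {"method": "send_rows", "body": {
  "plan": [
    [[0,0,-0.1,0,-0.126],[0,0,-0.1,0,-0.126],[0,0,-0.06,0,-0.126],[0,0,0,0,-0.126]]
  ]
}}

```text
time_s: 11.55
position: [0.5594, -0.02, 0.0692]
tcp_rot: [[0.082, 0.997, 0.0], [0.997, -0.082, -0.0], [-0.0, 0.0, -1.0]]
force: [-0.8, -0.4, 8.8]
opening: 0.562
```

>>> {"method": "send_rows", "body": {
  "plan": [
    [[0,0,-0.05,0,-0.126],[0,0,-0.03,0,-0.126],[0,0,0,0,-0.126]]
  ]
}}

```text
time_s: 11.85
position: [0.5594, -0.02, 0.0688]
tcp_rot: [[0.081, 0.997, 0.001], [0.997, -0.081, -0.001], [-0.001, 0.001, -1.0]]
force: [-3.8, -0.8, 22.0]
opening: 0.566
```

>>> {"method": "send_rows", "body": {
  "plan": [
    [[0,0,0.012,0,-0.126],[0.011,0.133,0,0,-0.126],[0.011,0.133,0,0,-0.126],[0.011,0.133,0,0,-0.126],[0.011,0.133,0,0,-0.126],[0,0,0,0,-0.126]]
  ]
}}

```text
time_s: 12.45
position: [0.5631, -0.0074, 0.0692]
tcp_rot: [[0.078, 0.997, 0.006], [0.997, -0.078, -0.007], [-0.006, 0.006, -1.0]]
force: [-2.0, -10.5, 17.8]
opening: 0.564
```

>>> {"method": "send_rows", "body": {
  "plan": [
    [[0.008,0.133,0,0,-0.126],[0.008,0.133,0,0,-0.126],[0.008,0.133,0,0,-0.126],[0,0,0,0,-0.126]]
  ]
}}

```text
time_s: 12.85
position: [0.5644, 0.0044, 0.0693]
tcp_rot: [[0.078, 0.997, 0.007], [0.997, -0.078, -0.007], [-0.006, 0.007, -1.0]]
force: [-1.5, -11.5, 17.2]
opening: 0.563
```

```bash
cat > look.py <<'E'
import sys
from rig import bot, imaging
from h import *
n=sys.argv[1]
s=bot.read_state();print(s['time_s'],s['position'],s['force'],s['opening'])
p=np.array([.6023,.1094,-.085]);dx=s['position'][:2]-p[:2];c,q=np.cos(p[2]),np.sin(p[2]);print('F',c*dx[0]+q*dx[1],-q*dx[0]+c*dx[1])
a=imaging.capture('wrist')['img'];d=imaging.capture('scene')['img']
b=cv2.resize(d[160:256,215:343],(512,384),interpolation=cv2.INTER_CUBIC)
cv2.imwrite(f'pics/look{n}.png',cv2.resize(np.hstack([a[:,:400],b[:,:400]]),None,fx=1,fy=1))
E
python3 look.py 7
```

```text
12.85 [0.56438871 0.00437835 0.0692853 ] [ -1.47032395 -11.52142136  17.22617399] 0.5633236571122251
F -0.02885832126001285 -0.10786107260448703
```

View pics/look7.png

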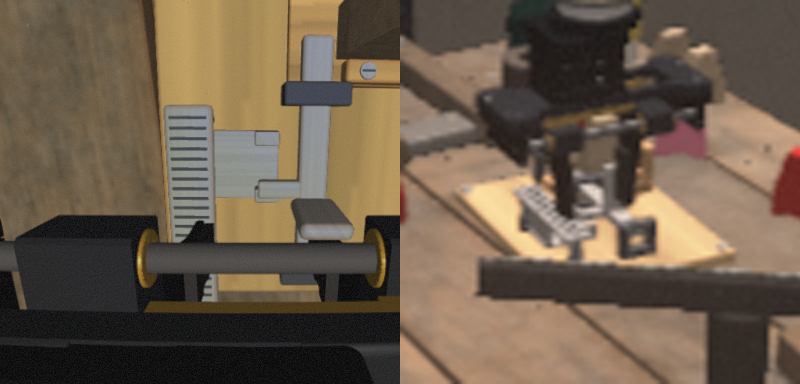

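>>> {"method": "send_rows", "body": {
  "plan": [
    [[0.003,0.133,0,0,-0.126],[0.003,0.133,0,0,-0.126],[0.003,0.133,0,0,-0.126],[0.003,0.133,0,0,-0.126],[0,0,0,0,-0.126]]
  ]
}}

```text
time_s: 13.45
position: [0.5657, 0.0204, 0.0694]
tcp_rot: [[0.078, 0.997, 0.009], [0.997, -0.078, -0.007], [-0.006, 0.009, -1.0]]
force: [0.3, -10.9, 16.6]
opening: 0.562
```

>>> {"method": "send_rows", "body": {
  "plan": [
    [[0.003,0.133,0,0,-0.126],[0.003,0.133,0,0,-0.126],[0.003,0.133,0,0,-0.126],[0.003,0.133,0,0,-0.126],[0,0,0,0,-0.126]]
  ]
}}

```text
time_s: 13.95
position: [0.5666, 0.0366, 0.0695]
tcp_rot: [[0.078, 0.997, 0.01], [0.997, -0.078, -0.006], [-0.005, 0.011, -1.0]]
force: [-0.2, -10.2, 16.1]
opening: 0.563
```

```bash
python3 look.py 8
```

```text
13.95 [0.56655521 0.03661309 0.06945468] [ -0.21969887 -10.2245956   16.13357122] 0.5626577339042268
F -0.029436297378343232 -0.0755587750036689
```

View pics/look8.png

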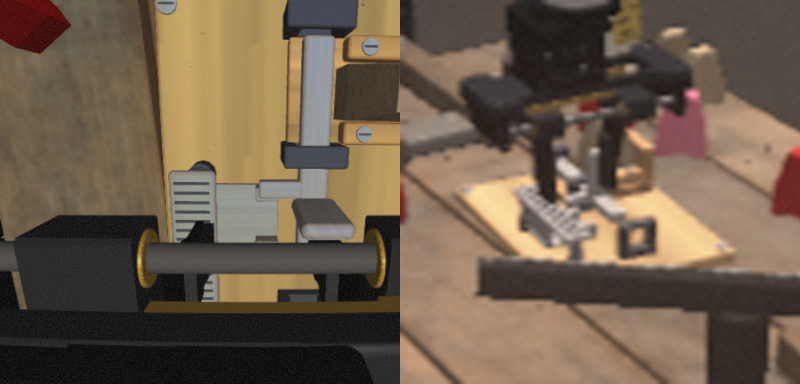

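>>> {"method": "send_rows", "body": {
  "plan": [
    [[0.005,0.1,-0.005,0,-0.126],[0.005,0.1,0,0,-0.126],[0,0,0,0,-0.126]]
  ]
}}

```text
time_s: 14.35
position: [0.5669, 0.0423, 0.0695]
tcp_rot: [[0.078, 0.997, 0.01], [0.997, -0.078, -0.006], [-0.006, 0.011, -1.0]]
force: [0.4, -10.6, 17.3]
opening: 0.564
```

>>> {"method": "send_rows", "body": {
  "plan": [
    [[0.005,0.08,0,0,-0.126],[0,0,0,0,-0.126]]
  ]
}}

```text
time_s: 14.55
position: [0.567, 0.0438, 0.0694]
tcp_rot: [[0.079, 0.997, 0.01], [0.997, -0.079, -0.008], [-0.007, 0.01, -1.0]]
force: [1.3, -15.1, 16.4]
opening: 0.562
```

>>> {"method": "send_rows", "body": {
  "plan": [
    [[0.004,0.06,0,0,-0.126],[0,0,0,0,-0.126]]
  ]
}}

```text
time_s: 14.75
position: [0.567, 0.0439, 0.0695]
tcp_rot: [[0.078, 0.997, 0.009], [0.997, -0.078, -0.01], [-0.009, 0.01, -1.0]]
force: [-0.0, -21.9, 16.9]
opening: 0.562
```

>>> {"method": "send_rows", "body": {
  "plan": [
    [[0,0,0.15,0,-0.126],[0,0,0.2,0,-0.126],[0,0,0.2,0,-0.126],[0,-0.1,0,0,-0.126],[0,-0.15,0,0,-0.126],[0,-0.1,0.5,0,-0.126],[0,0,1,0,-0.126],[0,0,1,0,-0.126],[0,0,1,0,-0.126],[0,0,1,0,-0.126],[0,0,1,0,-0.126],[0,-1,0,0,-0.126],[0,0,0,0,-0.126],[0,0,0,0,-0.126]]
  ]
}}

```text
time_s: 16.15
position: [0.5622, 0.0098, 0.2473]
tcp_rot: [[0.083, 0.997, -0.001], [0.997, -0.083, 0.001], [0.001, -0.001, -1.0]]
force: [-0.3, -0.4, -0.5]
opening: 0.562
```

```bash
python3 - <<'E'
from rig import bot, imaging
from h import *
s=bot.read_state();print(s['time_s'],s['position'],s['force'])
d=imaging.capture('wrist');T=wcam(s,d);im=d['img']
p=np.array([.6023,.1094,-.085]);big=cv2.resize(im[0:250,180:400],None,fx=2.4,fy=2.4,interpolation=cv2.INTER_CUBIC)
h=15
for P,col in [([(-76,-40,62),(-52,-40,62),(-52,-152,62),(-76,-152,62)],(0,0,255)),([(-76,-40,52),(-52,-40,52),(-52,-152,52),(-76,-152,52)],(255,0,0)),([(-12,-50,82),(12,-50,82),(12,-58,82),(-12,-58,82)],(0,0,255)),([(21.5,9,85),(51.5,9,85),(51.5,-9,85),(21.5,-9,85)],(0,0,255))]:
    u=proj(F2W(p,P),T,d);cv2.polylines(big,[((u-[180,0]+.5)*2.4).round().astype(int)],True,col,1)
cv2.imwrite('pics/end.png',big)
E
```

```text
16.15 [0.56215542 0.00982917 0.24732083] [-0.32761556 -0.44062215 -0.52715174]
```

View pics/end.png

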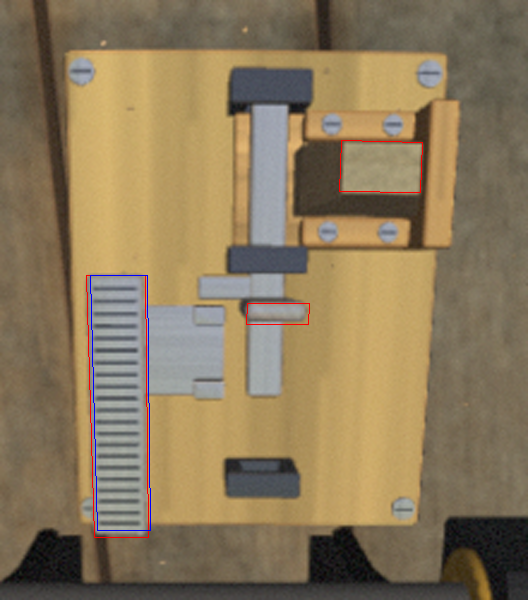

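```bash
python3 -c "
from rig import bot
print(bot.hand_in())"
```

```text
the job is handed in; nothing more can be done
None
```

I pushed the block home, held the catch down while shutting the bolt, let the catch spring up, and handed the job in at about 16 s. No verdict was reported.

- **Block:** I pushed it with the closed fingertips until the force rose against the back stop. A refit from the wrist picture put it at x 37.8 mm (F) against 36.5 mm nominal, which is within 4 mm.
- **Catch and bolt:** One fingertip pressed the bar down to its stop (22 N). I then held it there at about 17 N while the other pushed the tab. Near full travel the push force rose from about 10 to 22 N with no further movement, so I took it to be on its end stop.
- **Last check:** The final wrist picture shows the nose in the keeper, the tab at its shut position (about 1 mm past my overlay), and the block still home. The bolt's lug is clear of the catch teeth. The wrist force was back to near zero, with the gripper well above the fixture.
- **Uncertain:** I judged the catch as up from how the bar lined up with the "up" outline. The "down" outline differs by only a few pixels, so I have no separate measurement of it. I did not re-check the mallet, calliper, roll and cork block in a closing picture, but the arm never came down near them.

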